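Stack the stop spacers on the cigar mould press

TASK

Set up the cigar mould press: thread the wide brass spacer over the upright steel spindle first, right down onto its foot, then the narrow dark-steel spacer over the spindle so that it lies flat on the brass one. Leave the red plastic spacer where it is; it belongs to another press.

Things in the scene. Friction and masses are not known exactly. Their poses are not given: they have to be found in the camera images.
- press_foot (a point): Seat of the fixed press spindle: centre of the flat top of a round dark-steel foot (70 mm wide), 24 mm above the table. A bare steel spindle, 16 mm thick, tapered at the tip, rises 56 mm up (z) from it. It stands on a brown wooden board (140 x 210 x 18 mm) that ends 50 mm away along +y; along -y, 92 to 142 mm away, is a black cigar mould with cigars, top 63 mm above the table.
- wide_spacer: Wide spacer: loose brass ring, outer diameter 62 mm, bore 34 mm, 24 mm high, about 0.4 kg, lying flat on the table. Origin: centre of its underside, z up along the bore.
- narrow_spacer: Narrow spacer: loose dark-steel ring, outer diameter 46 mm, bore 32 mm, 22 mm high, about 0.15 kg, lying flat on the table. Origin: centre of its underside, z up along the bore.
- red_spacer: Red plastic spacer, not wanted: loose ring, outer diameter 54 mm, bore 33 mm, 23 mm high, 40 g, flat on the table. Origin: centre of its underside. The three spacers lie in any arrangement, centres at least 95 mm apart; a glue jar (45 mm high), a small cigar cutter and a drinks bottle (190 mm) stand farther out.
Not all that is in view belongs to the job. What is meant by the narrow_spacer is not green, and is the larger of those in its own colour.

How it is judged (in metres and radians):
On the way, in this order (a step that is already met when the one before it is completed fails the run):
1. the wide brass spacer is round the spindle, flat on the foot (horizontal distance between wide_spacer and press_foot below 0.014 m and z of wide_spacer in the frame of press_foot below 0.006 m and angle between wide_spacer's own z axis and vertical below 0.17 rad), for 0.2 s.
2. the narrow steel spacer is round the spindle, flat on the brass one (horizontal distance between narrow_spacer and press_foot below 0.014 m and z of narrow_spacer in the frame of press_foot between 0.018 and 0.03 m and angle between narrow_spacer's own z axis and vertical below 0.17 rad), for 0.2 s.
At the end, for the whole second after the job is handed in: Both spacers are round the spindle (centres within 14 mm of its axis), lying flat within 10 degrees and at rest: the wide brass one on the foot (underside within 6 mm above it), the narrow steel one on top of it (underside 18 to 30 mm above the foot). The red spacer is within 30 mm of where it lay (all of step 1 and all of step 2 and z of wide_spacer in the frame of press_foot above -0.004 m and linear speed of each of wide_spacer, narrow_spacer below 0.02 m/s and distance of red_spacer from where it was at the start of the episode below 0.03 m); the robot touches nothing.
It fails at once if the red spacer is carried off or knocked more than 30 mm away (distance of red_spacer from where it was at the start of the episode above 0.03 m).
It also fails if it takes over 64 s, if anything falls off the work surface, if the arm or the gripper's body presses on something with over 40 N, if the wrist force passes 120 N, or if a joint passes its speed limit or range.

ROBOT

A 6-joint arm with a two-finger parallel gripper is mounted at the origin on the work surface. World frame = base frame: x ahead of the robot, y to its left, z up, the work surface at z = 0. Lengths are in mm, angles in rad, forces in N, time in s.
With the tool pointing down it reaches from about 350 to 875 mm from the base axis. Payload 4.2 kg.
Tool frame: the origin (TCP) lies at the very end of the fingers, on their centre line; the grasp point (between the pads) lies 19 mm behind it; z points along the fingers, y is the line along which they close (so a half turn about z gives the same grasp; the last joint's range is limited). The gripper opens to 85 mm and grips with 20 to 120 N. Pads are 22 mm wide; open, the fingers measure 114 mm over their backs; the gripper's body (76 mm by 85 mm) begins 54 mm behind the grasp point. The pads swing forward as they close: fully open they stand 13 mm farther back than shut.
Start: joints at [1.541, 0.385, 0.008, 0, -1.194, -0.259], TCP at [177.969, 599.104, 231.312] pointing down, gripper open.
Joint ranges: [-3.14, 3.14], [-1.21, 2.06], [-1.07, 1.41], [-3.16, 2.05], [-2.99, -0.16], [-3.1, 3.1]. Speed limits (rad/s): [2.79, 2.79, 3.14, 3.14, 3.14, 3.14].

INTERFACE

Orientations are given as a unit quaternion [x, y, z, w].
In Python, from bench import arm gives the robot as it stands. The module is installed in compiled form; this text tells all that it offers.
- The arm moves only by the tool drive_tool, never from a script. Its argument "targets" is a list of rows, each a list of 5 numbers: the closure, from -1 (fully open) to 1 (shut), then the shift along the tool's x, y, z in mm, then the turn about the tool's z in degrees. In form: [[grip, tx, ty, tz, roll], ...]. A call has 1 to 12 rows; each row is the pose to reach, as a shift and turn from the pose commanded when the call began, along the tool's axes at that moment; what a row does not reach only later rows make up. A row lasts 1/10 s, in which the tool goes at most 50 mm and 8.59 degrees, less where a joint would pass 70% of its speed; a pose out of reach is approached as far as the arm can. A call with a gripper value outside its range is refused whole. The fingers move at their own pace and stop on an object; the grip force is fixed at half the most. Time passes only in rows, so rows that repeat a pose let the fingers close. It gives the time, the measured TCP pose, the force, the opening and the grip force at its end, in the units of the state.
- arm.read_state(): the state, without advancing time (a new reading comes with each control period).
- arm.get_image(name): name is "scene" or "top" or "wrist"; returns the picture (420x560x3 uint8, blue, green, red); there is no depth.
- arm.camera_params(name): a dict with "fov_y" (degrees; the focal length in pixels is half the picture's height over the tangent of half this angle, whatever the lens; pixels are square), "cx", "cy" (the principal point, pixels), "rvec" (rotation vector, rad) and "tvec" (3), from world to camera coordinates, as OpenCV has them; the wrist camera has in their place "tool_from_camera" (4x4, takes a point from camera to tool coordinates, whose origin is the TCP and whose axes are the flange's). Camera axes: x right, y down, z forward; pixel columns grow to the right and rows downward; lengths in mm; the calibration is good to about 2 mm. A picture is of the moment at which its call begins: read the wrist's pose just before it. camera_params takes no time and is no camera call.
- arm.job_done(): hands the job in; it is judged then, once.
The state is a dict: "clock": time; "joints": joint angles; "joint_vel": joint speeds; "joint_efforts": joint torques, N m; "position": TCP position; "ee_rot": TCP orientation; "contact_force": force on the tool from outside, world axes, zero at the start; "wrist_torque": the same for the moment, N m; "gripper_width": finger opening in mm; "grasp_force": force on a finger pad.
Only numpy, scipy, OpenCV 4.12 (cv2) and the standard library are available. Lean on these libraries where they do the work, as an engineer would, in place of code of your own. Each camera call takes 0.05 s, during which the arm holds its last target. There are 200 camera calls.

## Working session

There is one attempt and no reset: what is moved stays moved. The work goes in short steps, Python scripts to look and compute and a tool call to move; the robot and the scene stay as the last step left them, time stands still between calls to the robot, and variables do not carry over. Pictures are saved under pics/ and viewed, at most 10 in all, crops included, and the job is handed in when it is done.

Besides the shell and the picture viewer there is one more tool, called after "Call:" as name(argument=value, ...) on one line, values as JSON. drive_tool: Moves the arm, as the interface text tells. Its arguments: {"type":"object","properties":{"targets":{"type":"array","items":{"type":"array","items":{"type":"number"}}}},"required":["targets"]}

```bash
mkdir -p pics
python3 - <<'E'
from bench import arm
import cv2
s=arm.read_state();print(s)
for n in("top","scene"):
    cv2.imwrite(f"pics/{n}0.png",arm.get_image(n))
for n in("top","scene","wrist"):print(n,arm.camera_params(n))
E
```

```text
{'clock': 0.0, 'joints': array([ 1.54061692e+00,  3.85532706e-01,  6.63491496e-03, -5.02420186e-04,
       -1.19399561e+00, -2.58609049e-01]), 'joint_vel': array([-0.00176255,  0.00143011,  0.00203473,  0.00075851,  0.00029711,
        0.00050644]), 'joint_efforts': array([ 7.84446438e-04, -3.92287374e+01,  1.88397467e+01,  4.18615848e+00,
       -4.68477403e-03, -1.93443618e-06]), 'position': array([177.80357093, 598.56856475, 230.23902783]), 'ee_rot': array([ 9.89579343e-01, -1.43984618e-01, -1.12470188e-04,  1.06831590e-03]), 'contact_force': array([ 0.18009472,  0.1236928 , -0.1391947 ]), 'wrist_torque': array([ 0.03730721,  0.02393812, -0.04382223]), 'grasp_force': 0.0, 'gripper_width': 85.6697297672625}
top {'fov_y': 50.390295912677495, 'cx': 277.80088066320207, 'cy': 209.65864301298728, 'rvec': array([ 2.20328483, -2.19083615,  0.09043975]), 'tvec': array([ 66.72572434, 500.63940993, 785.34950734])}
scene {'fov_y': 48.873337301014026, 'cx': 282.583911003184, 'cy': 208.71690970813225, 'rvec': array([ 1.12744351,  2.61246471, -0.69881039]), 'tvec': array([ 275.76902565, -338.92297124, 1060.73947345])}
wrist {'fov_y': 71.34010171989851, 'cx': 284.0638118434189, 'cy': 211.2167098622728, 'tool_from_camera': array([[-3.27417253e-04, -9.53313522e-01, -3.01982154e-01,
         7.82050342e+01],
       [ 9.99999648e-01, -5.45460151e-04,  6.37711197e-04,
         4.50638122e-01],
       [-7.72657938e-04, -3.01981839e-01,  9.53313365e-01,
        -1.43628326e+02],
       [ 0.00000000e+00,  0.00000000e+00,  0.00000000e+00,
         1.00000000e+00]])}
```

View pics/top0.png

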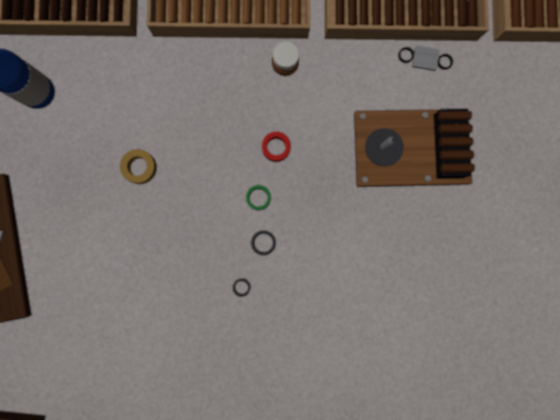

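View pics/scene0.png

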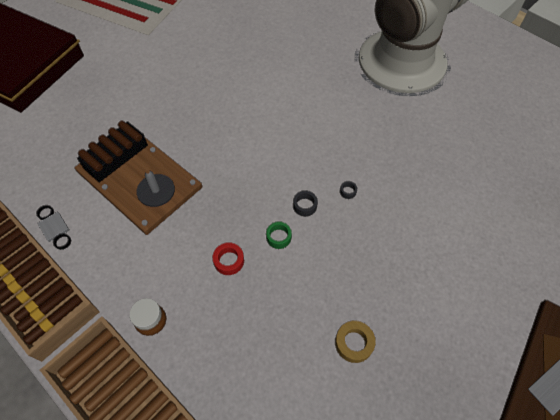

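The top view shows the brass ring at (138,167), red at (276,146), green at (258,198) and the large dark ring at (263,243). The small dark one is at (241,287), the foot at (384,147) and the mould at (455,143). The scene view agrees.

```bash
cat > h.py <<'E'
import numpy as np, cv2
from scipy.spatial.transform import Rotation as R
from bench import arm
def cam(n,s=None):
    p=arm.camera_params(n); f=210/np.tan(np.radians(p["fov_y"])/2)
    if n=="wrist":
        T=p["tool_from_camera"]; Rt=R.from_quat(s["ee_rot"]).as_matrix()
        M=Rt@T[:3,:3]; o=Rt@T[:3,3]+s["position"]
    else:
        Rw=cv2.Rodrigues(p["rvec"])[0]; M=Rw.T; o=-Rw.T@p["tvec"]
    return f,p["cx"],p["cy"],M,o
def plane(c,uv,z):
    f,cx,cy,M,o=c; uv=np.atleast_2d(np.asarray(uv,float))
    d=np.c_[(uv[:,0]-cx)/f,(uv[:,1]-cy)/f,np.ones(len(uv))]@M.T
    return o+d*((z-o[2])/d[:,2])[:,None]
def proj(c,P):
    f,cx,cy,M,o=c; q=(np.atleast_2d(P)-o)@M
    return np.c_[f*q[:,0]/q[:,2]+cx,f*q[:,1]/q[:,2]+cy]
def circ(P):
    A=np.c_[2*P[:,:2],np.ones(len(P))]; s=np.linalg.lstsq(A,(P[:,:2]**2).sum(1),rcond=None)[0]
    return s[:2],np.sqrt(s[2]+s[:2]@s[:2])
E
python3 - <<'E'
from h import *
c=cam("top");print("cam",c[4])
for n,uv,z in(("brass",(138,167),12),("red",(276,146),12),("green",(258,198),12),("dark",(263.5,243),11),("small",(241,287),8),("foot",(384,147),24),("jar",(286,57),30),("bottle",(30,85),60),("tip?",(390,140),80)):
    print(n,plane(c,uv,z).round(0))
c=cam("scene")
for n,uv,z in(("brass",(355,341),12),("red",(228,258),12),("dark",(305,203),11),("foot",(156,190),24)):
    print(n,plane(c,uv,z).round(0))
s=arm.read_state();print(R.from_quat(s["ee_rot"]).as_matrix().round(3))
E
```

```text
cam [448.51823982  83.58315083 814.6847459 ]
brass [[576. 322.  12.]]
red [[616.  73.  12.]]
green [[521. 105.  12.]]
dark [[440.  95.  11.]]
small [[362. 135.   8.]]
foot [[ 614. -121.   24.]]
jar [[775.  56.  30.]]
bottle [[708. 495.  60.]]
tip? [[ 614. -117.   80.]]
brass [[577. 321.  12.]]
red [[617.  72.  12.]]
dark [[442.  94.  11.]]
foot [[ 617. -120.   24.]]
[[ 0.959 -0.285 -0.   ]
 [-0.285 -0.959 -0.002]
 [ 0.     0.002 -1.   ]]
```

Call:
drive_tool(targets=[[-1,460,152,80,-16.6],[-1,460,152,80,-16.6],[-1,460,152,80,-16.6],[-1,460,152,80,-16.6],[-1,460,152,80,-16.6],[-1,460,152,80,-16.6],[-1,460,152,80,-16.6],[-1,460,152,80,-16.6],[-1,460,152,80,-16.6],[-1,460,152,80,-16.6],[-1,460,152,80,-16.6],[-1,460,152,80,-16.6]])

```text
clock: 1.3
position: [575.9, 321.3, 150.1]
ee_rot: [1.0, -0.001, -0.001, 0.001]
contact_force: [-0.3, 1.1, 0.9]
gripper_width: 85.2
grasp_force: 0.0
```

```bash
cat >> h.py <<'E'
def hull_circle(c,m,z,near):
    m=cv2.morphologyEx(m,cv2.MORPH_OPEN,np.ones((3,3),np.uint8))
    best=None
    cs,hi=cv2.findContours(m,cv2.RETR_CCOMP,cv2.CHAIN_APPROX_NONE)
    for k,q in enumerate(cs):
        if cv2.contourArea(q)<150: continue
        xy,r=circ(plane(c,q[:,0,:],z)); print("hole" if hi[0][k][3]>=0 else "outer",xy.round(1),round(r,1),cv2.boundingRect(q))
E
python3 - <<'E'
from h import *
s=arm.read_state(); im=arm.get_image("wrist"); cv2.imwrite("pics/w1.png",im)
print(s["position"],R.from_quat(s["ee_rot"]).as_rotvec())
hsv=cv2.cvtColor(im,cv2.COLOR_BGR2HSV)
m=cv2.inRange(hsv,(12,80,30),(35,255,255))
hull_circle(cam("wrist",s),m,24,None)
E
```

```text
[575.85070907 321.25334707 150.1128495 ] [ 3.14040833e+00 -2.19889034e-03 -2.74296106e-03]
outer [474.  618.3] 73.6 (0, 215, 90, 175)
hole [543.6 573. ] 7.7 (18, 226, 23, 20)
outer [580.4 321.5] 30.7 (251, 166, 64, 65)
hole [582.3 321.7] 15.4 (265, 182, 36, 31)
```

View pics/w1.png

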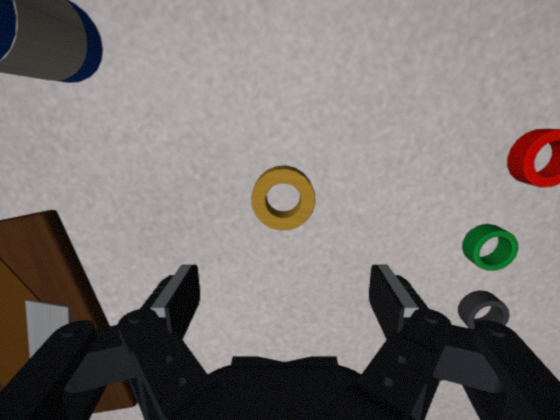

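The wrist view shows the brass ring centred at (283,198), between the open fingers, with no obstacle near it. I'll descend.

Call:
drive_tool(targets=[[-1,1,0,50,0],[-1,1,0,100,0],[-1,1,0,130,0],[-1,1,0,145,0],[-1,1,0,149,0],[-1,1,0,149,0],[0.9,1,0,149,0],[0.9,1,0,149,0],[0.9,1,0,149,0],[0.9,1,0,149,0],[0.9,1,0,149,0],[0.9,1,0,149,0]])

```text
clock: 2.55
position: [577.8, 323.3, 5.5]
ee_rot: [1.0, 0.001, 0.002, -0.001]
contact_force: [-2.3, 0.4, 5.8]
gripper_width: 60.3
grasp_force: 63.3
```

Call:
drive_tool(targets=[[0.9,0,0,-10,0],[0.9,0,0,-40,0],[0.9,0,0,-90,0],[0.9,0,0,-130,0],[0.9,0,0,-150,0],[0.9,0,0,-150,0]])

```text
clock: 3.15
position: [578.2, 323.6, 157.3]
ee_rot: [1.0, 0.0, 0.003, -0.003]
contact_force: [-0.0, -0.1, -3.7]
gripper_width: 59.6
grasp_force: 66.1
```

Call:
drive_tool(targets=[[0.9,37,363,0,0],[0.9,37,363,0,0],[0.9,37,363,0,0],[0.9,37,363,0,0],[0.9,37,363,0,0],[0.9,37,363,0,0],[0.9,37,363,0,0],[0.9,37,363,0,0],[0.9,37,363,0,0],[0.9,37,363,0,0]])

```text
clock: 4.15
position: [613.1, -40.4, 150.8]
ee_rot: [1.0, 0.0, -0.001, -0.0]
contact_force: [-0.8, 0.1, -2.8]
gripper_width: 59.9
grasp_force: 66.4
```

Run:
```python
from h import *
s=arm.read_state(); im=arm.get_image("wrist"); cv2.imwrite("pics/w2.png",im)
print(s["position"],R.from_quat(s["ee_rot"]).as_rotvec())
c=cam("wrist",s)
hsv=cv2.cvtColor(im,cv2.COLOR_BGR2HSV)
print(proj(c,[[615.5,-120.5,24],[615.5,-120.5,80]]).round())
hull_circle(c,cv2.inRange(hsv,(12,80,30),(35,255,255)),s["position"][2]+24,None)
```

```text
[613.06606497 -40.39700398 150.84049299] [-3.14123557e+00 -1.62779676e-05  4.14040423e-03]
[[367. 201.]
 [386. 220.]]
outer [ 632.6 -150.6] 4.1 (516, 248, 25, 15)
outer [ 632.7 -136.9] 5.1 (482, 248, 32, 16)
outer [ 643.2 -131.3] 3.6 (479, 224, 21, 16)
outer [ 644.  -145.2] 5.6 (502, 223, 40, 16)
outer [ 654.4 -137.2] 5.4 (489, 198, 42, 17)
outer [ 656.1 -150.6] 3.9 (528, 197, 26, 15)
outer [ 666.1 -144.8] 4.0 (519, 171, 30, 16)
outer [ 666.4 -132.5] 3.6 (493, 171, 24, 18)
outer [ 676.9 -135.1] 7.1 (491, 141, 53, 18)
outer [646.  -77.7] 51.3 (221, 118, 326, 217)
hole [625. -41.] 11.7 (253, 250, 63, 41)
hole [658.7 -76.6] 15.6 (331, 162, 75, 73)
outer [725.2  -1.3] 7.8 (150, 0, 47, 45)
```

View pics/w2.png

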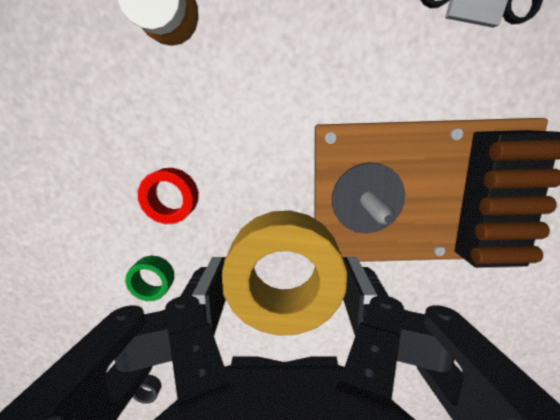

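The wrist view shows the ring held flat, its face centred near (285,279). The foot disc is at (368,199) and the spindle tip at (385,217), within 2 mm of prediction.

Call:
drive_tool(targets=[[0.9,2,40,0,0],[0.9,2,80,0,0],[0.9,2,80,0,0],[0.9,2,80,0,0],[0.9,2,80,30,0],[0.9,2,80,60,0],[0.9,2,80,85,0],[0.9,2,80,100,0],[0.9,2,80,108,0],[0.9,2,80,108,0]])

```text
clock: 5.2
position: [615.6, -119.1, 43.2]
ee_rot: [1.0, 0.001, -0.001, -0.0]
contact_force: [-0.3, 0.3, -3.2]
gripper_width: 59.8
grasp_force: 66.5
```

Call:
drive_tool(targets=[[0.9,1,1,4,0],[0.9,1,1,8,0],[0.9,1,1,8,0]])

```text
clock: 5.5
position: [617.1, -121.5, 36.4]
ee_rot: [1.0, 0.0, 0.0, -0.0]
contact_force: [-0.5, -0.2, -3.4]
gripper_width: 60.0
grasp_force: 66.6
```

Call:
drive_tool(targets=[[0.9,0,0,3,0],[0.9,0,0,5,0],[0.9,0,0,5,0]])

```text
clock: 5.8
position: [616.8, -121.7, 31.1]
ee_rot: [1.0, 0.0, -0.0, -0.0]
contact_force: [0.7, 0.9, -2.9]
gripper_width: 60.0
grasp_force: 66.6
```

Call:
drive_tool(targets=[[0.9,0,0,2,0],[0.9,0,0,4,0],[0.9,0,0,4,0]])

```text
clock: 6.1
position: [617.3, -121.7, 29.5]
ee_rot: [1.0, 0.001, 0.0, 0.0]
contact_force: [-4.2, 1.3, 6.5]
gripper_width: 59.9
grasp_force: 67.6
```

Contact with the foot, so I'll release and lift.

Call:
drive_tool(targets=[[-1,0,0,-1,0],[-1,0,0,-1,0],[-1,0,0,-1,0],[-1,0,0,-1,0],[-1,0,0,-1,0],[-1,0,0,-20,0],[-1,0,0,-60,0],[-1,0,0,-100,0],[-1,0,0,-130,0],[-1,0,0,-130,0]])

```text
clock: 7.1
position: [620.2, -121.9, 163.1]
ee_rot: [1.0, 0.001, 0.005, 0.0]
contact_force: [0.2, 0.1, 0.0]
gripper_width: 85.4
grasp_force: 0.0
```

Run:
```python
from h import *
s=arm.read_state(); im=arm.get_image("wrist"); cv2.imwrite("pics/w3.png",im)
print(s["position"])
c=cam("wrist",s)
print(proj(c,[[616.5,-121.5,48],[616.5,-121.5,80]]).round())
```

```text
[ 620.15625194 -121.85298119  163.06918804]
[[283. 212.]
 [283. 224.]]
```

View pics/w3.png

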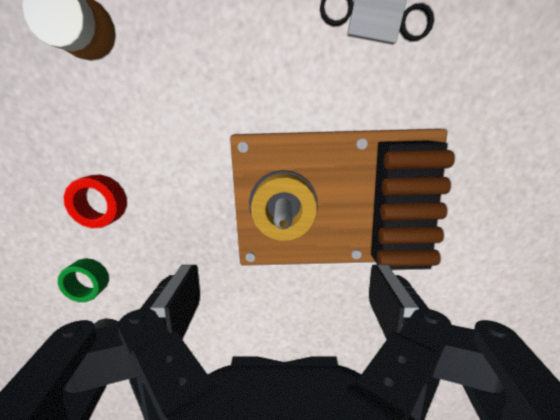

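The brass ring sits flat on the foot at (284,209), with the spindle tip (283,224) inside its bore. Next is the dark ring.

Call:
drive_tool(targets=[[-1,-176,-216,8,0],[-1,-176,-216,8,0],[-1,-176,-216,8,0],[-1,-176,-216,8,0],[-1,-176,-216,8,0],[-1,-176,-216,8,0],[-1,-176,-216,8,0],[-1,-176,-216,8,0]])

```text
clock: 7.95
position: [440.1, 94.5, 148.6]
ee_rot: [1.0, 0.001, -0.001, 0.0]
contact_force: [0.4, 0.9, -0.2]
gripper_width: 85.3
grasp_force: 0.0
```

Run:
```python
from h import *
s=arm.read_state(); im=arm.get_image("wrist"); cv2.imwrite("pics/w4.png",im)
print(s["position"])
c=cam("wrist",s)
print(proj(c,[[441,94.5,22],[441,94.5,0]]).round())
m=cv2.inRange(cv2.cvtColor(im,cv2.COLOR_BGR2GRAY),0,110)
hull_circle(c,m,22,None)
```

```text
[440.14944867  94.46914651 148.59260979]
[[283. 203.]
 [283. 197.]]
outer [175.4  95.6] 213.9 (0, 265, 560, 155)
outer [370.5 131.9] 17.0 (232, 252, 30, 33)
hole [371.2 131.6] 8.8 (237, 261, 21, 14)
outer [445.6  94.9] 22.9 (260, 173, 46, 49)
hole [447.   94.9] 14.2 (266, 183, 34, 28)
outer [524.9 104.4] 21.9 (247, 83, 51, 54)
hole [524.4 103.8] 15.3 (255, 92, 36, 38)
outer [574.6 -97.7] 38.1 (469, 0, 91, 87)
outer [603.6  74.2] 17.8 (279, 0, 62, 30)
```

View pics/w4.png

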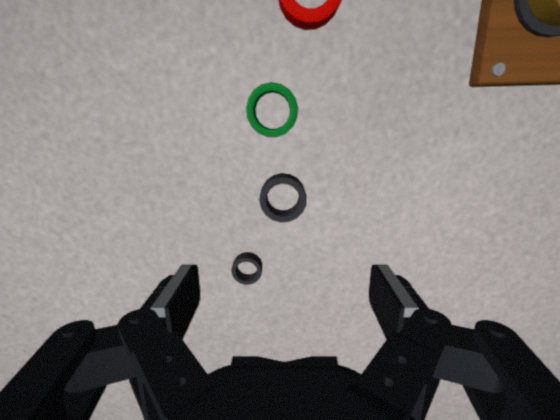

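The wrist view shows the larger dark ring at (283,197), radius 22.9 mm as expected. The small one is at (247,268) and green at (272,109), both clear of the fingers' y line.

Call:
drive_tool(targets=[[-1,3,0,50,0],[-1,3,0,100,0],[-1,3,0,130,0],[-1,3,0,142,0],[-1,3,0,146,0],[-1,3,0,146,0],[0.9,3,0,146,0],[0.9,3,0,146,0],[0.9,3,0,146,0],[0.9,3,0,146,0],[0.9,3,0,146,0],[0.9,3,0,146,0]])

```text
clock: 9.2
position: [444.6, 94.7, 4.6]
ee_rot: [1.0, 0.001, 0.001, -0.001]
contact_force: [-1.1, -0.4, 5.6]
gripper_width: 42.9
grasp_force: 61.0
```

Call:
drive_tool(targets=[[0.9,0,0,0,0],[0.9,0,0,-10,0],[0.9,0,0,-40,0],[0.9,0,0,-90,0],[0.9,0,0,-130,0],[0.9,0,0,-150,0],[0.9,0,0,-150,0]])

```text
clock: 9.9
position: [445.4, 95.3, 157.2]
ee_rot: [1.0, 0.001, 0.004, -0.002]
contact_force: [0.7, 1.1, -1.8]
gripper_width: 43.2
grasp_force: 61.7
```

Call:
drive_tool(targets=[[0.9,173,135,0,0],[0.9,173,135,0,0],[0.9,173,135,0,0],[0.9,173,135,0,0],[0.9,173,135,0,0],[0.9,173,135,0,0],[0.9,173,135,0,0]])

```text
clock: 10.6
position: [615.5, -40.8, 151.3]
ee_rot: [1.0, -0.0, -0.002, -0.0]
contact_force: [-0.9, -0.0, -2.0]
gripper_width: 43.1
grasp_force: 61.7
```

Run:
```python
from h import *
s=arm.read_state(); im=arm.get_image("wrist"); cv2.imwrite("pics/w5.png",im)
print(s["position"])
c=cam("wrist",s)
print(proj(c,[[616.5,-121.5,48],[616.5,-121.5,80],s["position"]+[0,0,15]]).round())
```

```text
[615.54472275 -40.81023016 151.30795186]
[[374. 209.]
 [386. 222.]
 [283. 282.]]
```

View pics/w5.png

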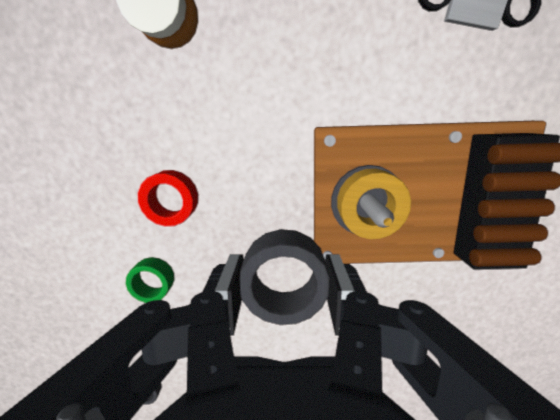

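The dark ring is held level at (284,282). The brass ring on the foot is at (374,205), with the spindle tip at (386,219).

Call:
drive_tool(targets=[[0.9,1.5,40,0,0],[0.9,1.5,80,0,0],[0.9,1.5,80,0,0],[0.9,1.5,80,0,0],[0.9,1.5,80,30,0],[0.9,1.5,80,60,0],[0.9,1.5,80,80,0],[0.9,1.5,80,88,0],[0.9,1.5,80,88,0]])

```text
clock: 11.55
position: [617.8, -119.3, 64.4]
ee_rot: [1.0, 0.001, -0.001, 0.0]
contact_force: [-1.6, 0.3, -2.0]
gripper_width: 43.4
grasp_force: 61.8
```

Call:
drive_tool(targets=[[0.9,0,0,4,0],[0.9,0,0,6,0],[0.9,0,0,6,0]])

```text
clock: 11.85
position: [618.9, -120.4, 60.0]
ee_rot: [1.0, 0.001, 0.001, -0.0]
contact_force: [-0.4, 1.0, -2.2]
gripper_width: 43.3
grasp_force: 61.9
```

Call:
drive_tool(targets=[[0.9,-1,1,3,0],[0.9,-1,1,5,0],[0.9,-1,1,5,0]])

```text
clock: 12.15
position: [617.3, -121.7, 54.0]
ee_rot: [1.0, 0.0, -0.0, -0.0]
contact_force: [0.2, -0.1, -1.3]
gripper_width: 43.6
grasp_force: 61.9
```

Call:
drive_tool(targets=[[0.9,0,0,2,0],[0.9,0,0,3,0],[0.9,0,0,3,0]])

```text
clock: 12.45
position: [617.8, -121.7, 52.7]
ee_rot: [1.0, 0.001, 0.0, 0.0]
contact_force: [-2.1, 1.0, 3.7]
gripper_width: 43.1
grasp_force: 62.5
```

Contact with the brass ring, so I'll release and lift.

Call:
drive_tool(targets=[[-1,0,0,-1,0],[-1,0,0,-1,0],[-1,0,0,-1,0],[-1,0,0,-1,0],[-1,0,0,-1,0],[-1,0,0,-20,0],[-1,0,0,-60,0],[-1,0,0,-100,0],[-1,0,0,-110,0],[-1,0,0,-110,0],[-1,0,0,-110,0],[-1,0,0,-110,0]])

```text
clock: 13.65
position: [616.4, -121.5, 159.2]
ee_rot: [1.0, 0.0, -0.002, -0.0]
contact_force: [0.2, -0.4, -1.0]
gripper_width: 85.6
grasp_force: 0.0
```

Run:
```python
from h import *
s=arm.read_state(); im=arm.get_image("wrist"); cv2.imwrite("pics/w6.png",im)
print(s["position"])
print(proj(cam("wrist",s),[[616.5,-121.5,48],[616.5,-121.5,70]]).round())
```

```text
[ 616.38752638 -121.51526607  159.22119354]
[[283. 208.]
 [283. 215.]]
```

View pics/w6.png

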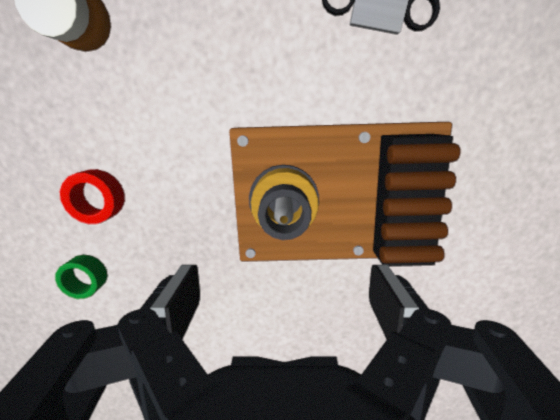

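The dark ring lies flat on the brass one, centred at (284,212), with the spindle inside both bores. Red hasn't moved. I'm handing the job in.

```bash
python3 -c "
from bench import arm
print(arm.job_done())"
```

```text
the job is handed in; nothing more can be done
None
```

The wide brass spacer is on the foot with the narrow dark-steel spacer flat on top of it, both round the spindle; the red spacer was left where it lay, and I handed the job in at about 13.7 s (no verdict was returned).

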